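Load the standards module and hold its access panel pressed home

ROBOT

A 7-joint arm with a two-finger parallel gripper is mounted at the origin on a cart in front of the work surface, level with it; the furniture and walls round the work are solid. World frame = base frame: x ahead of the robot, y to its left, z up, the work surface at z = 0. Lengths are in m, angles in degrees, forces in N, time in s.
With the tool pointing down it reaches from about 0.425 to 0.875 m from the base axis. Payload 4.7 kg.
Tool frame: the origin (TCP) lies at the very end of the fingers, on their centre line; the grasp point (between the pads) lies 19 mm behind it; z points along the fingers, y is the line along which they close (so a half turn about z gives the same grasp; the last joint's range is limited). The gripper opens to 87 mm and grips with 3 to 60 N. Pads are 19 mm wide; open, the fingers measure 117 mm over their backs; the gripper's body (75 mm by 190 mm) begins 51 mm behind the grasp point.
Start: joints at [77.699, 18.392, -4.016, 83.108, 1.295, 78.541, -3.26], TCP at [0.147, -0.633, 0.223] pointing down, gripper open.
Joint ranges: [-163.93, 163.93], [-17.29, 119.83], [-79.2, 71.16], [3.27, 140.29], [-89.18, 269.18], [5.43, 117.66], [-154.24, 154.24]. Speed limits (degrees/s): [147.25, 147.25, 180, 180, 180, 180, 180].

INTERFACE

Orientations are given as [roll, pitch, yaw] about the fixed x, y, z axes, in that order (R = Rz(yaw) Ry(pitch) Rx(roll)).
In Python, from cell import get_obs, read_camera, sign_off, silhouettes gives the robot as it stands.
- The arm moves only by the tool play_rows, never from a script. Its argument "steps" is a list that holds one entry, the list of rows, each a list of 7 numbers: the shift along the tool's x, y, z in m, then the turn, a rotation vector about the tool's x, y, z in rad, then the finger opening in m, from 0 to 0.087. A call has 1 to 12 rows; each row shifts and turns the commanded pose from where the row before left it, along the tool's axes as they then stand; what a row does not reach is not made up. A row lasts 1/10 s, in which the tool goes at most 50 mm and 8.59 degrees, less where a joint would pass 70% of its speed; a pose out of reach is approached as far as the arm can. A call is refused whole if a number of a shift passes 0.05 or a number of a turn 0.15, either way. A call with a gripper value outside its range is refused whole. The fingers move at their own pace and stop on an object; "force" is the grip in N (left out, the last holds). Time passes only in rows, so rows that do not move let the fingers close. It gives the time, the measured TCP pose, the force, the opening and the grip force at its end, in the units of the state.
- get_obs(): the state, without advancing time (a new reading comes with each control period).
- read_camera(name): name is "scene" or "top" or "wrist"; returns a dict with "frame" (480x640x3 uint8, red, green, blue), "intrinsics" (3x3 intrinsics, pixels), "view" (4x4, takes a point from world to camera coordinates). Camera axes: x right, y up, looking along -z (the intrinsics and any distortion apply to the point x, -y, -z); pixel columns grow to the right and rows downward; lengths in m; the calibration is good to about 2 mm. The wrist camera is an equidistant fisheye: a pixel r from the principal point sees the ray r / f radians off the axis. A picture is of the moment at which its call begins. There is no depth.
- sign_off(): hands the job in; it is judged then, once.
Trained networks look in the newest picture that a camera, given by its name, has taken for a name from the list of things; names that differ only in an ending like _2 or _b are one class to them, and where a whole thing is asked for, a point or a joint stands for the part that bears it (a point fixed in the world has none). Each returns a list of dicts, best first, with "p" (0 to 1); they miss things now and then, are a little off and sometimes report something else, mostly with a low value. They report only what shows in the picture. A call takes as long as a camera call.
- silhouettes(camera, name): "pixels" (480x640 bool, what is visible of it) and "extent" ([left, top, right, bottom] in pixels, round what is visible of it).
The state is a dict: "time_s": time; "qpos": joint angles; "joint_velocities": joint speeds; "effort": joint torques, N m; "tool_pos": TCP position; "tool_rot": TCP orientation; "force": force on the tool from outside, world axes, zero at the start; "wrist_torque": the same for the moment, N m; "grip_width": finger opening in m; "grasp_force": force on a finger pad.
Only numpy, scipy, OpenCV 4.12 (cv2) and the standard library are available. Lean on these libraries where they do the work, as an engineer would, in place of code of your own. Each camera call takes 0.05 s, during which the arm holds its last target. There are 200 camera calls.

TASK

Stand the two vials in the holder inside the open standards module, the larger vial in the wide well and the smaller one in the narrow well, then swing the access panel shut and turn the wing of its quarter-turn fastener in line with the two raised index ridges, so that the key underneath drops into the slot of the frame. Then press the panel fully home against the springy seal and finish while still holding it pressed there, so that I can run in the corner screws. Leave the other things on the bench where they are.

Things in the scene. Friction and masses are not known exactly. Their poses are not given: they have to be found in the camera images.
- module: The standards module: fixed white housing 180 (own x) x 172 (own y) x 70 mm high, open on top. Origin: centre of its underside, z up. Own +x points to the hinge side (roughly world -y, the robot's right), -x to the fastener side. Opening 115 mm (x) by 148 mm (y), frame round it 70 mm high. A holder plate inside, its top 30 mm above the worktop, has two round wells.
- well_wide (a point): Centre of the floor of the wide well (31 mm across, for the larger vial), 12 mm above the worktop, 18 mm below the holder's top; at [8.5, 34, 12] mm in the module's frame. At least 25 mm are free on every side of the vial, up to the walls.
- well_narrow (a point): Centre of the floor of the narrow well (25 mm across, for the smaller vial), 12 mm above the worktop; at [8.5, -34, 12] mm in the module's frame.
- vial_large: Larger screw-cap glass vial, 25 mm across and 48 mm tall, 30 g, black cap 21 mm across over the top 9 mm, standing on the worktop. Origin: centre of its underside, z up.
- vial_small: Smaller screw-cap glass vial, 19 mm across and 40 mm tall, 25 g, black cap 16 mm across over the top 7 mm, standing on the worktop. Origin: centre of its underside, z up.
- panel (a joint): Angle of the access panel, rad: 0 = pressed fully home, growing as it opens, stop at 1.80. Starts open, leaning back past upright (1.60 to 1.74), and stays there by friction. Pushed below 1.3 it sinks shut by itself, damped, in 1 to 2 s. Rests at about 0.06 on the key if that is not in line, at about 0.03 on the springy seal if it is; from there 10 to 15 N down at the wing press it to 0.
- panel_hinge (a point): Middle of the panel's hinge axis, at [85.5, 0, 71.5] mm in the module's frame; the axis runs along the module's y.
- panel_edge (a point): Middle of the panel's free edge, on the outer (upper) face. The panel is a grey metal plate 174 mm from hinge to free edge, 170 mm wide, 6 mm thick, 0.25 kg, a screw head near each corner. Standing open, its outer face looks to the module's +x; shut, it covers the module, 1.5 mm above the frame.
- wing (a joint): Angle of the fastener's wing, rad: 0 = in line with the two raised index ridges on the panel (along the free edge, the module's y), when the key can enter the slot; positive = turned anticlockwise seen on the panel's outer face. Range -0.6 to 1.57; starts at 0.6 to 1.3; stays where it is left (0.05 N m friction). The key enters within about 0.15 either way.
- wing_grip (a point): Point to grip on the wing, on the fastener's axis, 14 mm above the panel's outer face, midway along the free edge, 22 mm in from it (152 mm from the hinge). The wing is a black bar 44 mm long (point's y), 12 mm wide (point's x: grip it across this), standing from 2 to 22 mm above the panel; it turns about the point's z.
- slot (a point): Centre of the slot in the frame, at [-68, 0, 70] mm in the module's frame: 34 mm along the module's y, 10 mm along x. The cross key under the panel is 28 mm long and 5 mm thick and reaches 11 mm below the panel.
- petri_dish: Bystander: shallow round dish with lid, 59 mm across, 16 mm tall. Origin: centre of its underside.
- beaker: Bystander: small clear beaker, 48 mm across, 56 mm tall. Origin: centre of its underside.
- std_bottle: Bystander: white plastic bottle with a screw cap, 48 mm across, 115 mm tall. Origin: centre of its underside.
- hex_tool: Bystander: driver with a black handle, 163 mm long, lying. Origin: centre of its underside.
- tape_roll: Bystander: roll of black tape, 57 mm across, 19 mm tall. Origin: centre of its underside.

How it is judged:
By the outcome, as a careful person would: the job done as asked, in the order asked, and still so for the second after the job is handed in, while the arm keeps its last pose, push and grip.
It also fails if it takes over 70 s, if anything falls off the work surface, if the arm or the gripper's body presses on something with over 40 N, if the wrist force passes 120 N, or if a joint passes its speed limit or range.

## Working session

There is one attempt and no reset: what is moved stays moved. The work goes in short steps, Python scripts to look and compute and a tool call to move; the robot and the scene stay as the last step left them, time stands still between calls to the robot, and variables do not carry over. Pictures are saved under pics/ and viewed, at most 10 in all, crops included, and the job is handed in when it is done.

Besides the shell and the picture viewer there is one more tool, called by a JSON object that holds its "op" and its "data", one argument or row to a line. play_rows: Moves the arm, as the interface text tells. Its arguments: {"type":"object","properties":{"steps":{"type":"array","items":{"type":"array","items":{"type":"array","items":{"type":"number"}}}},"force":{"type":"number"}},"required":["steps"]}

```bash
ls; mkdir -p pics; cat > h.py <<'E'
import numpy as np, cv2
from cell import get_obs, read_camera, sign_off, silhouettes
from scipy.spatial.transform import Rotation as Ro
def ray(c,uv):
    K=np.array(c["intrinsics"]);V=np.array(c["view"])
    x=(uv[0]-K[0,2])/K[0,0];y=(uv[1]-K[1,2])/K[1,1]
    if c.get("fish"):
        r=np.hypot(x,y); s=np.sin(r)/max(r,1e-9); d=np.array([x*s,-y*s,-np.cos(r)])
    else: d=np.array([x,-y,-1.])
    R=V[:3,:3]; return -R.T@V[:3,3], R.T@d
def atz(c,uv,z):
    o,d=ray(c,uv); return o+d*(z-o[2])/d[2]
def cam(n):
    c=read_camera(n); c["fish"]=(n=="wrist"); return c
def proj(c,p):
    K=np.array(c["intrinsics"]);V=np.array(c["view"])
    q=V[:3,:3]@np.array(p)+V[:3,3]; q=np.array([q[0],-q[1],-q[2]])
    if c["fish"]:
        r=np.hypot(q[0],q[1]); t=np.arctan2(r,q[2]); q=np.array([q[0]/r*t,q[1]/r*t,1])
    else: q=q/q[2]
    return np.array([K[0,0]*q[0]+K[0,2],K[1,1]*q[1]+K[1,2]])
def save(c,n): cv2.imwrite("pics/"+n+".png",cv2.cvtColor(c["frame"],cv2.COLOR_RGB2BGR))
E
python3 - <<'E'
from h import *
print(get_obs())
for n in ["top","scene"]:
    c=cam(n); save(c,n+"0")
    o,d=ray(c,(320,240)); print(n,o,d,c["intrinsics"])
    for k in ["module","vial_large","vial_small","panel","wing","petri_dish","beaker","std_bottle","hex_tool","tape_roll"]:
        for r in silhouettes(n,k)[:2]:
            m=r["pixels"]; ys,xs=np.nonzero(m)
            print(k,round(r["p"],2),r["extent"],xs.mean().round(1),ys.mean().round(1),atz(c,(xs.mean(),ys.mean()),0.03).round(3))
E
```

```text
pics
{'time_s': 0.0, 'qpos': array([77.69662732, 18.44135672, -4.01451528, 83.17530439,  1.29485332,
       78.53874197, -3.26099373]), 'joint_velocities': array([-0.01228222,  0.02576969, -0.00793087,  0.01344594, -0.00868681,
        0.08795764, -0.01088048]), 'effort': array([ 3.62542796e-04, -4.91284382e+01, -4.03770134e-01, -3.12527740e+01,
       -6.39860937e-02,  4.36292519e-02,  1.52546654e-04]), 'tool_pos': array([ 0.14726472, -0.63253775,  0.22143179]), 'tool_rot': array([-1.79889825e+02,  5.81545368e-03,  1.31111496e+01]), 'force': array([-0.80744851, -0.01017321, -0.31838508]), 'wrist_torque': array([-0.02208222,  0.01592931, -0.05553129]), 'grasp_force': 0.0, 'grip_width': 0.08715497165402197}
top [0.3636529  0.06070898 1.50923115] [ 0.10613066 -0.02299247 -0.99420042] [[527.40918969   0.         315.43889646]
 [  0.         527.40918969 233.49636823]
 [  0.           0.           1.        ]]
module 0.82 [290.8, 197.5, 378.8, 282.3] 330.9 244.2 [ 0.51  -0.004  0.03 ]
vial_large 0.4 [243.6, 269.4, 247.4, 273.1] 244.3 271.9 [0.43  0.238 0.03 ]
vial_small 0.42 [192.7, 263.
[... 1012 characters left out ...]
7 0.39  0.03 ]
panel 0.81 [337.8, 149.5, 393.9, 237.4] 366.6 191.0 [ 0.639 -0.216  0.03 ]
panel 0.58 [403.0, 219.8, 429.4, 238.7] 413.4 231.4 [ 0.418 -0.175  0.03 ]
petri_dish 0.7 [232.7, 323.0, 237.3, 339.0] 237.2 330.8 [0.428 0.391 0.03 ]
petri_dish 0.66 [229.5, 278.5, 254.3, 300.2] 241.6 288.3 [0.533 0.305 0.03 ]
beaker 0.83 [183.0, 273.2, 201.4, 303.1] 192.0 286.6 [0.615 0.392 0.03 ]
beaker 0.56 [290.4, 150.9, 393.7, 285.8] 349.1 223.9 [ 0.554 -0.066  0.03 ]
std_bottle 0.77 [454.6, 171.4, 475.1, 210.1] 465.2 191.5 [ 0.449 -0.438  0.03 ]
hex_tool 0.57 [405.0, 223.4, 424.0, 242.3] 412.8 232.0 [ 0.418 -0.172  0.03 ]
tape_roll 0.71 [132.8, 296.8, 157.4, 320.1] 144.6 307.8 [0.623 0.511 0.03 ]
```

```bash
python3 - <<'E'
import cv2,numpy as np
a=cv2.imread("pics/top0.png")[170:300,150:400]; b=cv2.imread("pics/scene0.png")[140:350,200:440]
cv2.imwrite("pics/topz.png",cv2.resize(a,None,fx=3.2,fy=3.2,interpolation=cv2.INTER_CUBIC))
cv2.imwrite("pics/scenez.png",cv2.resize(b,None,fx=2.8,fy=2.8,interpolation=cv2.INTER_CUBIC))
E
```

```text
(no output)
```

View pics/topz.png

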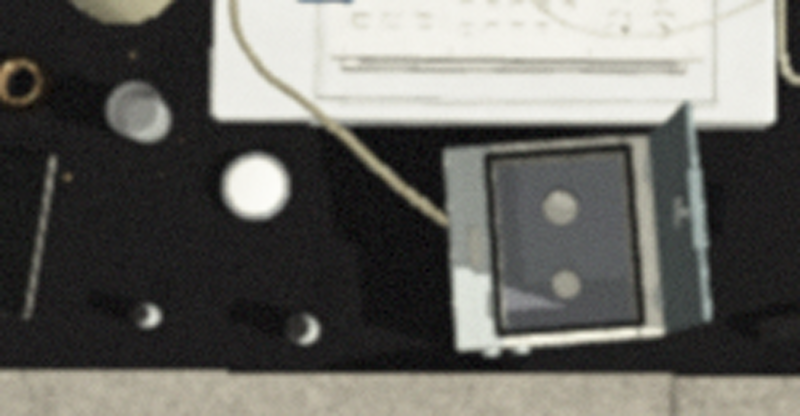

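View pics/scenez.png

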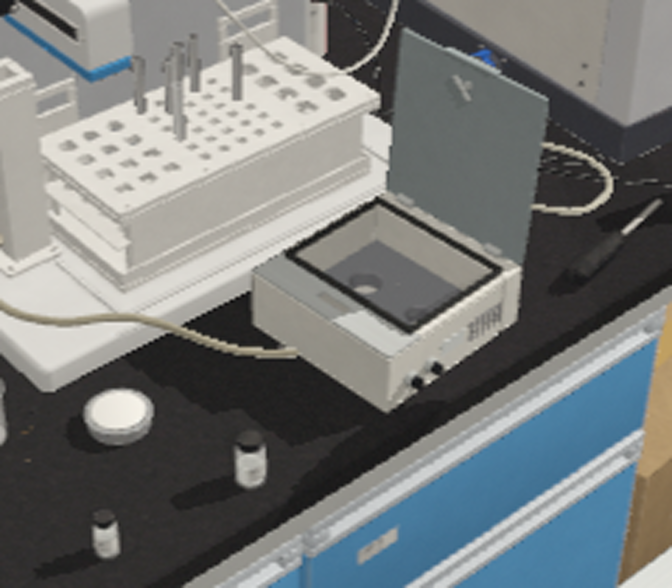

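```bash
python3 - <<'E'
from h import *
c=cam("top")
P=[atz(c,(150+u/3.2,170+v/3.2),0.072) for u,v in [(487,155),(630,147),(643,322),(500,334)]]
P=np.array(P)[:,:2]; print(P.round(4)); ce=P.mean(0)
xa=(P[1]+P[2]-P[0]-P[3]); ya=P[0]+P[1]-P[2]-P[3]
print(ce,np.linalg.norm(xa)/2,np.linalg.norm(ya)/2,np.degrees(np.arctan2(xa[1],xa[0])),np.degrees(np.arctan2(ya[1],ya[0])))
for u,v,z in [(244.4,272.5,.04),(195.9,268.7,.035)]: print(atz(c,(u,v),z))
s=cam("scene")
for u,v,z in [(248,440,.047),(105,520,.039)]: print(atz(s,(200+u/2.8,140+v/2.8),z))
E
```

```text
[[ 0.5764  0.0768]
 [ 0.5843 -0.0464]
 [ 0.4338 -0.0572]
 [ 0.4228  0.0645]]
[0.50433707 0.00941298] 0.1227687149962685 0.15252148530561205 -85.60456360910676 4.35026905151024
[0.42832532 0.23622563 0.04      ]
[0.43829461 0.37179496 0.035     ]
[0.42349292 0.24933734 0.047     ]
[0.43236902 0.38589858 0.039     ]
```

{"op": "play_rows", "data": {
  "steps": [
    [[0,0,-0.05,0,0,-0.15,0.087],[0,0,-0.05,0,0,-0.15,0.087],[0,0,-0.04,0,0,-0.15,0.087],[0,0,0,0,0,-0.15,0.087],[0,0,0,0,0,-0.15,0.087],[0,0,0,0,0,-0.15,0.087],[0,0,0,0,0,-0.15,0.087],[0,0,0,0,0,-0.15,0.087],[0,0,0,0,0,-0.14,0.087]]
  ]
}}

```text
time_s: 2.1
tool_pos: [0.1474, -0.6331, 0.3626]
tool_rot: [-180.0, 0.0, 90.2]
force: [0.1, 0.1, -0.6]
grip_width: 0.0868
grasp_force: 0.0
```

{"op": "play_rows", "data": {
  "steps": [
    [[0.03,0.039,0,0,0,0,0.087],[0.03,0.039,0,0,0,0,0.087],[0.03,0.039,0,0,0,0,0.087],[0.03,0.039,0,0,0,0,0.087],[0.03,0.039,0,0,0,0,0.087],[0.03,0.039,0,0,0,0,0.087],[0.03,0.039,0,0,0,0,0.087],[0.05,0.005,0,0,0,0,0.087],[0.05,0.005,0,0,0,0,0.087],[0.05,0.005,0,0,0,0,0.087],[0.05,0.005,0,0,0,0,0.087],[0.05,0.005,0,0,0,0,0.087]]
  ]
}}

```text
time_s: 3.3
tool_pos: [0.4461, -0.1728, 0.3627]
tool_rot: [180.0, 0.1, 89.9]
force: [0.8, 0.0, -0.3]
grip_width: 0.0873
grasp_force: 0.0
```

{"op": "play_rows", "data": {
  "steps": [
    [[0.05,0,0,0,0,0,0.087],[0.05,0,0,0,0,0,0.087],[0.05,0,0,0,0,0,0.087],[0,0,0,0,0,0,0.087]]
  ]
}}

```text
time_s: 3.7
tool_pos: [0.4465, -0.0164, 0.3636]
tool_rot: [179.9, 0.0, 90.6]
force: [0.6, -0.4, 0.5]
grip_width: 0.0873
grasp_force: 0.0
```

```bash
python3 - <<'E'
from h import *
o=get_obs(); print(o["time_s"],o["tool_pos"],o["tool_rot"],o["force"],o["qpos"])
c=cam("wrist"); save(c,"w1"); print(c["intrinsics"],ray(c,c["intrinsics"][:2,2]))
for p in [(0.504,0.009,.07)]: print(proj(c,p))
E
```

```text
3.7 [ 0.44650595 -0.01635239  0.36356955] [1.79882958e+02 2.51520181e-02 9.06234094e+01] [ 0.56448177 -0.44915221  0.53646661] [ 48.43208666  -9.52605916 -42.64588382  94.76371167  -6.43080065
  92.13943434   6.55132779]
[[371.64829954   0.         322.47949092]
 [  0.         371.64829954 240.61936845]
 [  0.           0.           1.        ]] (array([0.44587499, 0.05392799, 0.52479257]), array([ 0.00502151, -0.25788248, -0.96616324]))
[368.51250819 181.11783857]
```

View pics/w1.png

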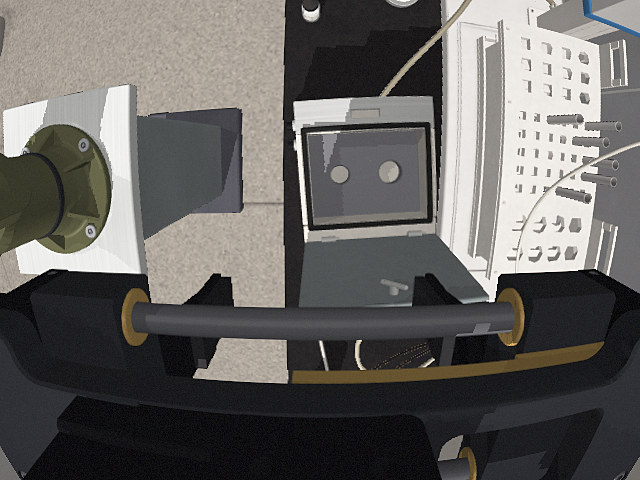

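```bash
cat >> h.py <<'E'
def wellfind(c,show=True):
    pass
E
python3 - <<'E'
from h import *
c=cam("wrist"); g=cv2.cvtColor(c["frame"],cv2.COLOR_RGB2GRAY)
P=np.array([atz(c,p,0.072) for p in [(302,127),(430,121),(436,222),(309,230)]])[:,:2]
print(P.round(4),P.mean(0)); xa=P[2]+P[3]-P[0]-P[1]; ya=P[1]+P[2]-P[0]-P[3]
print(np.linalg.norm(xa)/2,np.linalg.norm(ya)/2,np.degrees(np.arctan2(xa[1],xa[0])),np.degrees(np.arctan2(ya[1],ya[0])))
for p in [(390,172),(341,175)]:
    print(atz(c,p,.03))
    x,y=p; r=g[y-14:y+15,x-14:x+15]; m=(r>np.median(r)+25); print(np.median(r),r[14,14]); ys,xs=np.nonzero(m); print(xs.mean()+x-14,ys.mean()+y-14,m.sum(),xs.min()+x-14,xs.max()+x-14,ys.min()+y-14,ys.max()+y-14)
E
```

```text
[[ 0.4223  0.0692]
 [ 0.5793  0.0815]
 [ 0.5935 -0.0462]
 [ 0.4308 -0.0583]] [0.50647556 0.01154719]
0.128113995201932 0.16030705593019995 -84.89145513439749 4.370081227275362
[0.53787348 0.01266641 0.03      ]
101.0 171
388.5121212121212 167.4030303030303 330 379 398 158 177
[0.47195668 0.00726717 0.03      ]
99.0 150
339.137339055794 170.24892703862662 233 331 347 162 178
```

{"op": "play_rows", "data": {
  "steps": [
    [[0.045,0,0,0,0,0,0.05],[0.045,0,0,0,0,0,0.05],[0.045,0,0.01,0,0,0,0.05],[0.045,0,0.02,0,0,0,0.05],[0.02,0,0.04,0,0,0,0.05],[0,0,0.04,0,0,0,0.05],[0,-0.01,0.04,0,0,0,0.05],[0,0,0.02,0,0,0,0.05],[0,0,0,0,0,0,0.05]]
  ]
}}

```text
time_s: 4.7
tool_pos: [0.4354, 0.1725, 0.1897]
tool_rot: [-179.7, 0.1, 89.7]
force: [0.3, -0.4, 0.7]
grip_width: 0.05
grasp_force: 0.0
```

```bash
python3 - <<'E'
from h import *
o=get_obs(); print(o["time_s"],o["tool_pos"],o["tool_rot"],o["qpos"].round(0))
c=cam("wrist"); save(c,"w2")
for k,h in [("vial_large",.048),("vial_small",.04)]:
    for r in silhouettes("wrist",k)[:2]:
        ys,xs=np.nonzero(r["pixels"]); print(k,r["p"],r["extent"],xs.mean(),ys.mean(),atz(c,(xs.mean(),ys.mean()),h/2))
E
```

```text
4.7 [0.43535746 0.17253292 0.18970279] [-1.79668237e+02  5.16951915e-02  8.97431688e+01] [ 40.  -1. -63. 109.  -1.  72. -23.]
vial_large 0.61 [296.9, 128.4, 330.7, 153.5] 314.4216366158114 141.37864077669903 [0.42814071 0.24479845 0.024     ]
vial_small 0.7 [314.7, 0.0, 337.3, 14.1] 326.18932038834953 4.679611650485437 [0.43887353 0.37256162 0.02      ]
```

View pics/w2.png

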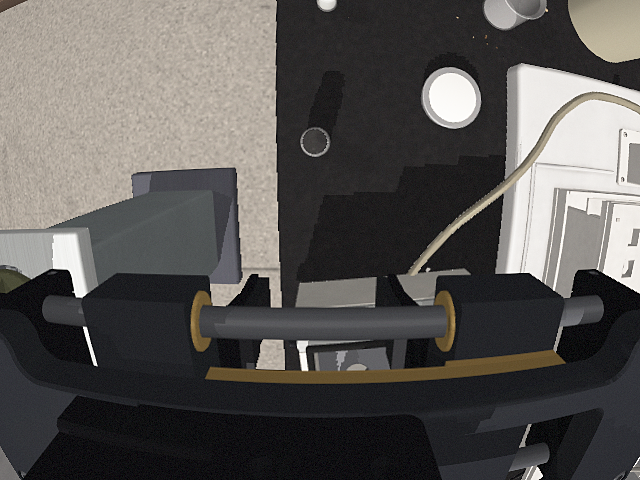

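{"op": "play_rows", "data": {
  "steps": [
    [[0.036,-0.004,0,0,0,0,0.05],[0.036,-0.003,0,0,0,0,0.05],[0,0,0.03,0,0,0,0.05],[0,0,0.035,0,0,0,0.05],[0,0,0.035,0,0,0,0.05],[0,0,0.035,0,0,0,0.05],[0,0,0.03,0,0,0,0.05],[0,0,0,0,0,0,0.05]]
  ]
}}

```text
time_s: 5.65
tool_pos: [0.429, 0.2455, 0.0254]
tool_rot: [-179.7, 0.1, 89.8]
force: [-0.3, 0.5, 0.3]
grip_width: 0.0503
grasp_force: 0.0
```

```bash
python3 - <<'E'
from h import *
o=get_obs(); print(o["time_s"],o["tool_pos"],o["tool_rot"],o["force"],o["qpos"].round(0))
c=cam("wrist")
for k,h in [("vial_large",.048)]:
    for r in silhouettes("wrist",k)[:2]:
        ys,xs=np.nonzero(r["pixels"]); print(k,r["p"],r["extent"],xs.mean(),ys.mean(),atz(c,(xs.mean(),ys.mean()),.048),proj(c,(.428,.2448,.048)))
E
```

```text
5.65 [0.42903796 0.24549653 0.02536645] [-1.79712173e+02  9.01419436e-02  8.98061445e+01] [-0.30096155  0.53750579  0.25757988] [ 21.  22. -60. 115.  23.  56. -51.]
vial_large 0.91 [295.5, 258.5, 348.7, 306.6] 321.4894829097283 284.82997370727435 [0.42930154 0.26047618 0.048     ] [318.48403932 319.6165992 ]
```

```bash
python3 - <<'E'
from h import *
c=cam("wrist")
for y in (.24,.245,.25,.255): 
  A=[proj(c,(.4285+r*np.cos(t),y+r*np.sin(t),z)) for t in np.linspace(0,6.28,40) for r,z in((.0105,.048),(.0125,.037),(.0125,0.0))]
  A=np.array(A); print(y,A.min(0),A.max(0))
E
```

```text
0.24 [288.07671913 266.82849907] [342.47218439 350.400477  ]
0.245 [287.67480428 258.01257194] [342.67638475 340.8069299 ]
0.25 [287.28084807 249.06245067] [342.8754406  330.91497916]
0.255 [286.89634278 239.98565766] [343.06850905 320.72515549]
```

{"op": "play_rows", "data": {
  "steps": [
    [[0,0.001,0,0,0,0,0.03],[0,0.001,0,0,0,0,0.015],[0,0,0,0,0,0,0.015],[0,0,0,0,0,0,0.015],[0,0,0,0,0,0,0.015],[0,0,0,0,0,0,0.015]]
  ],
  "force": 15
}}

```text
time_s: 6.4
tool_pos: [0.4323, 0.2472, 0.0278]
tool_rot: [180.0, 0.0, 89.9]
force: [-1.2, -0.5, 2.6]
grip_width: 0.0241
grasp_force: 14.8
```

{"op": "play_rows", "data": {
  "steps": [
    [[0,0,-0.045,0,0,0,0.015],[0,0,-0.045,0,0,0,0.015],[-0.02,0.01,-0.04,0,0,0,0.015],[-0.043,0.02,0,0,0,-0.04,0.015],[-0.043,0.02,0,0,0,-0.04,0.015],[-0.043,0.02,0,0,0,0,0.015],[-0.043,0.02,0,0,0,0,0.015],[-0.036,0.01,0,0,0,0,0.015],[0,0,0,0,0,0,0.015]]
  ]
}}

```text
time_s: 7.3
tool_pos: [0.5444, 0.0168, 0.1566]
tool_rot: [-179.9, 0.1, 93.9]
force: [0.5, -0.9, -1.3]
grip_width: 0.024
grasp_force: 14.7
```

```bash
python3 - <<'E'
from h import *
o=get_obs(); print(o["time_s"],o["tool_pos"],o["tool_rot"],o["force"],o["grasp_force"],o["qpos"].round(0))
c=cam("wrist");save(c,"w3")
print(proj(c,(.539,.0127,.03)),proj(c,(.471,.0075,.03)))
cv2.imwrite("pics/w3z.png",cv2.resize(cv2.cvtColor(c["frame"],cv2.COLOR_RGB2BGR)[60:460,200:600],None,fx=1.5,fy=1.5))
E
```

```text
7.3 [0.54439128 0.0168058  0.15655248] [-1.79946557e+02  7.54141290e-02  9.38950516e+01] [ 0.51799968 -0.91959896 -1.2692406 ] 14.736231356364442 [ 48.  17. -60. 102.  15.  71. -13.]
[314.91737935 237.03772128] [231.53064442 237.6718391 ]
```

View pics/w3z.png

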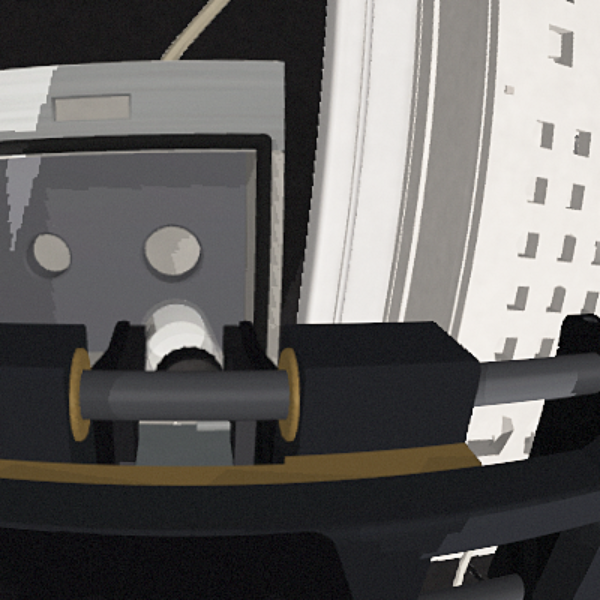

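```bash
cat >> h.py <<'E'
def wells(c,g1,g2):
    g=cv2.cvtColor(c["frame"],cv2.COLOR_RGB2GRAY)
    for p in (g1,g2):
        x,y=map(int,p); 
        _,m=cv2.threshold(cv2.GaussianBlur(g,(3,3),0)[y-28:y+28,x-28:x+28],135,255,0)
        n,l,s,ce=cv2.connectedComponentsWithStats(m); i=1+np.argmax(s[1:,4])
        L,T,W,H,_=s[i]; cy=y-28+T+W/2; cx=x-28+L+W/2
        # bright floor: its +y part is cut by the rim -> top edge = rim at z=.03; width ~ rim or floor
        print("box",L+x-28,T+y-28,W,H,"topEdge@.03",atz(c,(cx,y-28+T),.03).round(4),"left",atz(c,(x-28+L,y-28+T+H/2),.03).round(4),"right",atz(c,(x-28+L+W,y-28+T+H/2),.03).round(4),"bottom@.012",atz(c,(cx,y-28+T+H),.012).round(4))
E
python3 - <<'E'
from h import *
o=get_obs(); print(o["time_s"],o["tool_pos"])
c=cam("wrist"); wells(c,(315,227),(235,228))
print(np.linalg.inv(c["view"])[:3,3])
for u,v in [(255,152),(271,134),(284,60)]: print(atz(c,(200+u/1.5,60+v/1.5),.07))
t=cam("top"); save(t,"top1"); wells(t,(150+561/3.2,170+207/3.2),(150+566/3.2,170+284/3.2))
E
```

```text
7.35 [0.54328024 0.02082796 0.15676807]
box 299 217 35 31 topEdge@.03 [0.538  0.0333 0.03  ] left [0.5249 0.0197 0.03  ] right [0.5528 0.0217 0.03  ] bottom@.012 [0.5398 0.0027 0.012 ]
box 224 222 23 23 topEdge@.03 [0.473  0.0247 0.03  ] left [0.4634 0.0145 0.03  ] right [0.4827 0.0158 0.03  ] bottom@.012 [4.692e-01 1.000e-04 1.200e-02]
[0.53890557 0.09076533 0.31804292]
[0.57097271 0.0818435  0.07      ]
[0.57742892 0.0905626  0.07      ]
[0.58053808 0.12445049 0.07      ]
box 297 217 7 45 topEdge@.03 [0.5867 0.0821 0.03  ] left [0.5225 0.0914 0.03  ] right [0.5227 0.0716 0.03  ] bottom@.012 [0.4603 0.0812 0.012 ]
box 298 230 34 51 topEdge@.03 [0.5499 0.0408 0.03  ] left [0.4773 0.0881 0.03  ] right [ 0.478  -0.0074  0.03  ] bottom@.012 [0.4068 0.0397 0.012 ]
```

```bash
python3 - <<'E'
from h import *
for i in range(2):
    o=get_obs(); print(o["time_s"],o["tool_pos"].round(4))
    c=cam("wrist")
    for r in silhouettes("wrist","vial_large")[:2]:
        L,T,R,B=r["extent"]; ys,xs=np.nonzero(r["pixels"]); print(r["p"],r["extent"],xs[ys<=T+2].mean())
        u=xs[ys<=T+2].mean()
        for z in (.128,.132): print(atz(c,(u,T),z).round(4),atz(c,(L,T+8),z).round(4),atz(c,(R,T+8),z).round(4))
E
```

```text
7.45 [0.5423 0.0251 0.1572]
0.86 [294.1, 261.3, 348.2, 307.6] 317.625
[0.5396 0.0328 0.128 ] [0.5272 0.0272 0.128 ] [0.5565 0.0295 0.128 ]
[0.5396 0.0341 0.132 ] [0.5274 0.0286 0.132 ] [0.5561 0.0309 0.132 ]
7.55 [0.5423 0.026  0.1575]
0.91 [290.6, 256.5, 351.0, 308.1] nan
[nan nan nan] [0.525  0.0305 0.128 ] [0.5577 0.0332 0.128 ]
[nan nan nan] [0.5253 0.0319 0.132 ] [0.5573 0.0345 0.132 ]<stdin>:6: RuntimeWarning: Mean of empty slice.
  ret = ret.dtype.type(ret / rcount)
<stdin>:7: RuntimeWarning: Mean of empty slice.
```

```bash
python3 - <<'E'
from h import *
o=get_obs(); print(o["time_s"],o["tool_pos"].round(4),o["tool_rot"].round(1))
c=cam("wrist"); wells(c,(315,232),(235,232)); g=cv2.cvtColor(c["frame"],cv2.COLOR_RGB2GRAY)
print("view cam",np.linalg.inv(c["view"])[:3,3].round(4))
print(g[244:275:1,320])
o=get_obs(); print(o["time_s"],o["tool_pos"].round(4))
cv2.imwrite("pics/w4.png",cv2.resize(c["frame"][190:330,250:400,::-1],None,fx=4,fy=4))
E
```

```text
7.65 [0.5424 0.0257 0.1576] [180.    0.   94.6]
box 299 223 35 29 topEdge@.03 [0.5376 0.033  0.03  ] left [0.5245 0.02   0.03  ] right [0.5525 0.0223 0.03  ] bottom@.012 [0.5396 0.0036 0.012 ]
box 225 226 23 23 topEdge@.03 [0.473  0.0255 0.03  ] left [0.4635 0.015  0.03  ] right [0.4829 0.0166 0.03  ] bottom@.012 [4.695e-01 4.000e-04 1.200e-02]
view cam [0.5372 0.0958 0.3189]
[174 173 174 171 171 171 175 183 137  78  60  66  66  68  81 102 114 113
 103 178 179 178 178 181 180 182 183 185 184 181 207]
7.7 [0.5425 0.0254 0.1577]
```

View pics/w4.png

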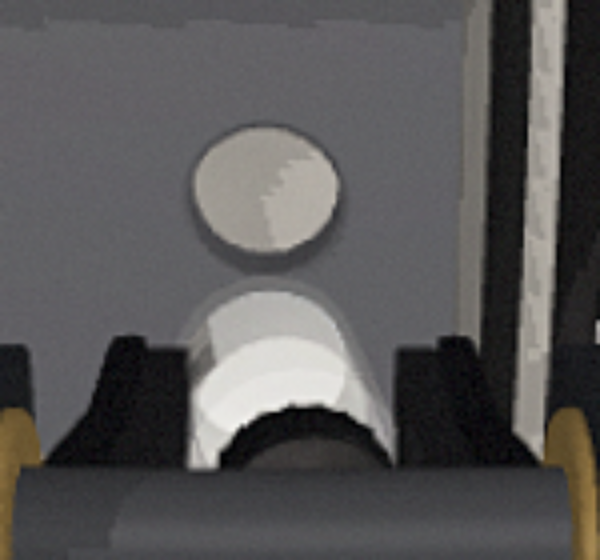

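{"op": "play_rows", "data": {
  "steps": [
    [[-0.005,-0.001,0.02,0,0,0,0.015],[0,0,0.03,0,0,0,0.015],[0,0,0.03,0,0,0,0.015],[0,0,0.014,0,0,0,0.015],[0,0,0,0,0,0,0.015],[0,0,0,0,0,0,0.015],[0,0,0,0,0,0,0.015]]
  ]
}}

```text
time_s: 8.4
tool_pos: [0.5435, 0.0194, 0.0651]
tool_rot: [179.9, 0.0, 94.5]
force: [0.4, 0.2, -0.3]
grip_width: 0.0239
grasp_force: 14.7
```

```bash
python3 - <<'E'
from h import *
o=get_obs(); print(o["time_s"],o["tool_pos"].round(4),o["tool_rot"].round(1),o["force"])
c=cam("wrist")
cv2.imwrite("pics/w5.png",cv2.resize(c["frame"][200:340,240:400,::-1],None,fx=4,fy=4))
E
```

```text
8.4 [0.5435 0.0194 0.0651] [179.9   0.   94.5] [ 0.3518197   0.21410095 -0.29724391]
```

View pics/w5.png

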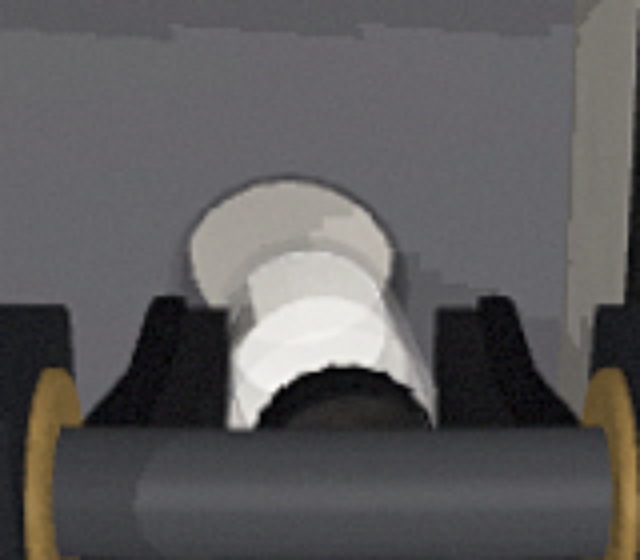

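```bash
python3 - <<'E'
from h import *
c=cam("wrist"); o=get_obs(); print(o["tool_pos"].round(4))
f=lambda u,v:(240+u/4,200+v/4)
print("well L,R,T",atz(c,f(188,250),.03),atz(c,f(395,250),.03),atz(c,f(291,178),.03))
print("vial far",[atz(c,f(313,238),z).round(4) for z in(.037,.04,.043)], atz(c,f(313,255),.041))
t=np.linspace(0,6.28,9)[:-1]
# predicted overlay for well (.5385,.018) and vial
for X,Y,z,r in [(.5385,.018,.03,.0155),(.5385,.020,.03,.0155),(.5435,.0194,.04,.0125),(.5405,.0194,.04,.0125)]:
    P=np.array([proj(c,(X+r*np.cos(a),Y+r*np.sin(a),z)) for a in np.linspace(0,6.28,60)]); Q=(P-[240,200])*4
    print(X,Y,z,Q.min(0).round(),Q.max(0).round())
E
```

```text
[0.5433 0.0191 0.0649]
well L,R,T [0.52392982 0.0229463  0.03      ] [0.55267271 0.02523492 0.03      ] [0.53750807 0.03447226 0.03      ]
vial far [array([0.5411, 0.0284, 0.037 ]), array([0.541 , 0.0293, 0.04  ]), array([0.541 , 0.0303, 0.043 ])] [0.54117192 0.02730003 0.041     ]
0.5385 0.018 0.03 [180. 185.] [400. 392.]
0.5385 0.02 0.03 [180. 171.] [401. 380.]
0.5435 0.0194 0.04 [233. 221.] [419. 395.]
0.5405 0.0194 0.04 [210. 219.] [397. 394.]
```

{"op": "play_rows", "data": {
  "steps": [
    [[0.002,-0.003,0,0,0,0,0.015],[0,0,0,0,0,0,0.015],[0,0,0.008,0,0,0,0.015],[0,0,0.006,0,0,0,0.015],[0,0,0,0,0,0,0.015],[0,0,0,0,0,0,0.015]]
  ]
}}

```text
time_s: 9.1
tool_pos: [0.5388, 0.0209, 0.0491]
tool_rot: [-180.0, -0.0, 94.5]
force: [0.1, 0.8, -0.7]
grip_width: 0.0238
grasp_force: 14.7
```

{"op": "play_rows", "data": {
  "steps": [
    [[0,0,0.006,0,0,0,0.015],[0,0,0.003,0,0,0,0.015],[0,0,0.001,0,0,0,0.015],[0,0,0,0,0,0,0.015],[0,0,0,0,0,0,0.015]]
  ]
}}

```text
time_s: 9.6
tool_pos: [0.5391, 0.0208, 0.0397]
tool_rot: [-180.0, 0.0, 94.5]
force: [-1.9, 0.1, 3.2]
grip_width: 0.024
grasp_force: 14.9
```

{"op": "play_rows", "data": {
  "steps": [
    [[0,0,0,0,0,0,0.036],[0,0,0,0,0,0,0.036],[0,0,0,0,0,0,0.036],[0,0,-0.02,0,0,0,0.036],[0,0,-0.03,0,0,0,0.036],[0,0,-0.04,0,0,0,0.05],[0,0,-0.03,0,0,0,0.05],[0,0,0,0,0,0,0.05],[0,0,0,0,0,0,0.05]]
  ]
}}

```text
time_s: 10.5
tool_pos: [0.5394, 0.0205, 0.1597]
tool_rot: [179.9, 0.1, 94.4]
force: [0.5, 0.1, 0.0]
grip_width: 0.0493
grasp_force: 0.0
```

```bash
python3 - <<'E'
from h import *
o=get_obs(); print(o["tool_pos"].round(4),o["tool_rot"].round(1),o["grip_width"])
c=cam("wrist"); save(c,"w6")
for r in silhouettes("wrist","vial_large")[:2]:
    ys,xs=np.nonzero(r["pixels"]); print(r["p"],r["extent"],xs.mean(),ys.mean())
for X,Y in [(.5385,.019)]:
  for z0,h,rr in [(.012,.048,.0105)]:
    P=np.array([proj(c,(X+R*np.cos(a),Y+R*np.sin(a),z)) for a in np.linspace(0,6.28,40) for z,R in ((.012,.0125),(.05,.0125),(.06,.0105))]); print("pred",P.min(0),P.max(0))
E
```

```text
[0.5394 0.0205 0.1597] [1.799e+02 1.000e-01 9.440e+01] 0.049300945687129866
0.65 [300.4, 216.9, 334.9, 256.6] 317.18014705882354 236.03492647058823
pred [303.80149321 213.98874379] [336.88910466 257.0395851 ]
```

{"op": "play_rows", "data": {
  "steps": [
    [[0.048,-0.013,0,0,0,0,0.045],[0.048,-0.013,0,0,0,0,0.045],[0.048,-0.013,0,0,0,0,0.045],[0.048,-0.013,0,0,0,0,0.045],[0.048,-0.013,0,0,0,0,0.045],[0.047,-0.013,0,0,0,0,0.045],[0,0,0,0,0,0,0.045],[0,0,0,0,0,0,0.045],[0,0,0,0,0,0,0.045]]
  ]
}}

```text
time_s: 11.5
tool_pos: [0.4392, 0.2994, 0.1584]
tool_rot: [-179.9, 0.1, 94.4]
force: [-0.2, -1.0, 0.1]
grip_width: 0.0451
grasp_force: 0.0
```

```bash
python3 - <<'E'
from h import *
o=get_obs(); print(o["tool_pos"].round(4),o["tool_rot"].round(1),o["grip_width"],o["qpos"].round())
c=cam("wrist"); save(c,"w7")
for r in silhouettes("wrist","vial_small")[:2]:
    ys,xs=np.nonzero(r["pixels"]); p=np.array([xs.mean(),ys.mean()]);q=[atz(c,p,z) for z in(.02,.04)]; print(r["p"],r["extent"],p,q)
    R=Ro.from_euler("xyz",o["tool_rot"],degrees=True).as_matrix(); t=np.array([q[0][0],q[0][1],.0215]); print("tool delta",R.T@(t-o["tool_pos"]))
E
```

```text
[0.4392 0.2994 0.1584] [-1.799e+02  1.000e-01  9.440e+01] 0.045071897171230405 [ 22.  17. -67. 103.  16.  71. -46.]
0.97 [318.1, 118.4, 342.0, 141.2] [331.23760331 127.19214876] [array([0.43982184, 0.38316316, 0.02      ]), array([0.43946382, 0.38225968, 0.04      ])]
tool delta [0.08362979 0.0073125  0.1367754 ]
```

{"op": "play_rows", "data": {
  "steps": [
    [[0.042,0.004,0,0,0,0,0.045],[0.041,0.004,0,0,0,0,0.045],[0,0,0.035,0,0,0,0.045],[0,0,0.035,0,0,0,0.045],[0,0,0.035,0,0,0,0.045],[0,0,0.03,0,0,0,0.045],[0,0,0,0,0,0,0.045],[0,0,0,0,0,0,0.045]]
  ]
}}

```text
time_s: 12.4
tool_pos: [0.4412, 0.3833, 0.0247]
tool_rot: [-180.0, 0.0, 94.4]
force: [-0.6, 0.6, 0.2]
grip_width: 0.0449
grasp_force: 0.0
```

```bash
python3 - <<'E'
from h import *
o=get_obs(); print(o["tool_pos"].round(4),o["force"].round(1))
c=cam("wrist"); 
for r in silhouettes("wrist","vial_small")[:2]: print(r["p"],r["extent"])
for y in (.378,.383,.388): 
  A=np.array([proj(c,(.44+r*np.cos(t),y+r*np.sin(t),z)) for t in np.linspace(0,6.28,40) for r,z in((.008,.04),(.0095,.032),(.0095,0.0))])
  print(y,A.min(0),A.max(0))
E
```

```text
[0.4412 0.3833 0.0247] [-0.6  0.6  0.2]
0.61 [296.4, 261.7, 338.0, 310.4]
0.378 [297.15961455 270.43672038] [338.5195232  336.78509584]
0.383 [297.7285129  261.51260972] [339.54446109 327.07810311]
0.388 [298.32181053 252.44551007] [340.58296173 317.09008329]
```

{"op": "play_rows", "data": {
  "steps": [
    [[0,0,0.002,0,0,0,0.03],[0,0,0,0,0,0,0.01],[0,0,0,0,0,0,0.01],[0,0,0,0,0,0,0.01],[0,0,0,0,0,0,0.01],[0,0,0,0,0,0,0.01],[0,0,0,0,0,0,0.01]]
  ],
  "force": 15
}}

```text
time_s: 13.2
tool_pos: [0.4406, 0.3844, 0.0227]
tool_rot: [180.0, -0.0, 94.5]
force: [-0.2, -0.7, 1.5]
grip_width: 0.0178
grasp_force: 15.0
```

{"op": "play_rows", "data": {
  "steps": [
    [[0,0,-0.045,0,0,0,0.01],[0,0,-0.045,0,0,0,0.01],[0,0,-0.045,0,0,0,0.01],[-0.046,0,0,0,0,0,0.01],[-0.046,0,0,0,0,0,0.01],[-0.046,0,0,0,0,0,0.01],[-0.046,0,0,0,0,0,0.01],[-0.046,0,0,0,0,0,0.01],[-0.046,0.001,0,0,0,0,0.01],[-0.046,0.002,0,0,0,0,0.01],[-0.048,0,0,0,0,0,0.01]]
  ]
}}

```text
time_s: 14.3
tool_pos: [0.4722, 0.0137, 0.1577]
tool_rot: [180.0, 0.1, 94.5]
force: [0.6, 1.2, -0.3]
grip_width: 0.0177
grasp_force: 15.0
```

{"op": "play_rows", "data": {
  "steps": [
    [[0,0,0,0,0,0,0.01],[0,0,0,0,0,0,0.01],[0,0,0,0,0,0,0.01],[0,0,0,0,0,0,0.01]]
  ]
}}

```text
time_s: 14.7
tool_pos: [0.4722, 0.0174, 0.1575]
tool_rot: [-180.0, -0.0, 94.7]
force: [-0.5, -1.4, -0.6]
grip_width: 0.0179
grasp_force: 15.0
```

```bash
python3 - <<'E'
from h import *
o=get_obs(); print(o["tool_pos"].round(4),o["tool_rot"].round(1),o["force"].round(1),o["qpos"].round())
c=cam("wrist"); save(c,"w8"); print(proj(c,(.472,.0135,.03)))
g=cv2.cvtColor(c["frame"],cv2.COLOR_RGB2GRAY)
u,v=proj(c,(.472,.0135,.03)).astype(int); wells(c,(u,v),(u,v))
for r in silhouettes("wrist","vial_small")[:1]:
    L,T,R,B=r["extent"]; ys,xs=np.nonzero(r["pixels"]);print(r["p"],r["extent"]); k=ys<=T+3; print(atz(c,(xs[k].mean(),T),o["tool_pos"][2]-.0227).round(4),atz(c,(L,T+8),o["tool_pos"][2]-.021).round(4),atz(c,(R,T+8),o["tool_pos"][2]-.021).round(4))
E
```

```text
[0.4722 0.0174 0.1575] [-180.    -0.    94.7] [-0.5 -1.4 -0.6] [ 59.   3. -65. 111.   3.  68.  -2.]
[321.24536161 237.1946438 ]
box 306 223 28 23 topEdge@.03 [0.4701 0.025  0.03  ] left [0.4596 0.0147 0.03  ] right [0.482  0.0166 0.03  ] bottom@.012 [0.4719 0.001  0.012 ]
box 306 223 28 23 topEdge@.03 [0.4701 0.025  0.03  ] left [0.4596 0.0147 0.03  ] right [0.482  0.0166 0.03  ] bottom@.012 [0.4719 0.001  0.012 ]
0.76 [301.5, 264.8, 341.6, 310.2]
[0.4708 0.0254 0.1348] [0.4614 0.0208 0.1365] [0.4823 0.0225 0.1365]
```

{"op": "play_rows", "data": {
  "steps": [
    [[-0.002,0,0.02,0,0,0,0.01],[0,0,0.03,0,0,0,0.01],[0,0,0.03,0,0,0,0.01],[0,0,0.012,0,0,0,0.01],[0,0,0,0,0,0,0.01],[0,0,0,0,0,0,0.01],[0,0,0,0,0,0,0.01],[0,0,0,0,0,0,0.01]]
  ]
}}

```text
time_s: 15.6
tool_pos: [0.4735, 0.0134, 0.0668]
tool_rot: [179.9, 0.1, 94.5]
force: [-0.4, -0.2, -0.1]
grip_width: 0.0181
grasp_force: 15.0
```

```bash
python3 - <<'E'
from h import *
o=get_obs(); print(o["tool_pos"].round(4),o["tool_rot"].round(1),o["force"].round(1))
c=cam("wrist"); save(c,"w9"); x,y=.471,.013
cv2.imwrite("pics/w9z.png",cv2.resize(c["frame"][200:340,240:400,::-1],None,fx=4,fy=4))
P=np.array([proj(c,(x+.0125*np.cos(a),y+.0125*np.sin(a),.03)) for a in np.linspace(0,6.28,60)]); print("well pred",P.min(0),P.max(0))
z=o["tool_pos"][2]-.0227
P=np.array([proj(c,(.471+.0095*np.cos(a),y+.0095*np.sin(a),z)) for a in np.linspace(0,6.28,60)]); print("vial base ideal",P.min(0),P.max(0))
for r in silhouettes("wrist","vial_small")[:1]: print(r["p"],r["extent"])
g=cv2.cvtColor(c["frame"],cv2.COLOR_RGB2GRAY); print(g[230:285:1,322].tolist()); print(g[255,290:355].tolist())
E
```

```text
[0.4735 0.0134 0.0668] [1.799e+02 1.000e-01 9.450e+01] [-0.4 -0.2 -0.1]
well pred [294.84328372 249.57797585] [339.05692125 291.16624805]
vial base ideal [298.67949777 262.69047266] [334.56780936 296.12284948]
0.6 [299.8, 264.8, 340.1, 307.5]
[104, 104, 104, 105, 107, 104, 106, 107, 106, 102, 101, 102, 106, 104, 107, 104, 105, 102, 77, 72, 143, 169, 167, 165, 168, 164, 165, 165, 163, 166, 164, 163, 161, 166, 161, 156, 152, 160, 166, 154, 123, 106, 147, 132, 79, 63, 87, 120, 180, 206, 193, 198, 227, 230, 224]
[93, 93, 93, 96, 91, 90, 93, 88, 81, 86, 128, 153, 172, 165, 165, 165, 165, 166, 163, 164, 163, 165, 165, 162, 165, 164, 165, 165, 166, 167, 165, 167, 164, 166, 166, 164, 166, 169, 166, 171, 165, 135, 97, 69, 85, 103, 105, 108, 107, 103, 106, 106, 106, 104, 103, 105, 105, 105, 105, 106, 104, 104, 103, 105, 104]
```

{"op": "play_rows", "data": {
  "steps": [
    [[0.0018,-0.002,0,0,0,0,0.01],[0,0,0,0,0,0,0.01],[0,0,0.01,0,0,0,0.01],[0,0,0.008,0,0,0,0.01],[0,0,0,0,0,0,0.01],[0,0,0,0,0,0,0.01]]
  ]
}}

```text
time_s: 16.3
tool_pos: [0.4699, 0.0155, 0.047]
tool_rot: [-179.9, -0.0, 94.5]
force: [0.6, 0.5, -0.7]
grip_width: 0.0178
grasp_force: 15.0
```

{"op": "play_rows", "data": {
  "steps": [
    [[0,0,0.006,0,0,0,0.01],[0,0,0.004,0,0,0,0.01],[0,0,0.001,0,0,0,0.01],[0,0,0,0,0,0,0.01],[0,0,0,0,0,0,0.01]]
  ]
}}

```text
time_s: 16.8
tool_pos: [0.4704, 0.0153, 0.0366]
tool_rot: [180.0, 0.0, 94.5]
force: [0.3, -0.1, -0.6]
grip_width: 0.0175
grasp_force: 15.0
```

{"op": "play_rows", "data": {
  "steps": [
    [[0,0,0.002,0,0,0,0.01],[0,0,0,0,0,0,0.01],[0,0,0,0,0,0,0.03],[0,0,0,0,0,0,0.03],[0,0,0,0,0,0,0.03],[0,0,-0.02,0,0,0,0.03],[0,0,-0.03,0,0,0,0.03],[0,0,-0.05,0,0,0,0.03],[0,0,-0.05,0,0,0,0.03],[0,0,-0.05,0,0,0,0.03],[0,0,0,0,0,0,0.03],[0,0,0,0,0,0,0.03]]
  ]
}}

```text
time_s: 18.0
tool_pos: [0.4709, 0.0149, 0.2354]
tool_rot: [179.9, 0.1, 94.4]
force: [-0.7, -0.4, -1.2]
grip_width: 0.0301
grasp_force: 0.0
```

```bash
python3 - <<'E'
from h import *
o=get_obs(); print(o["tool_pos"].round(4),o["tool_rot"].round(1),o["force"].round(1),o["qpos"].round())
c=cam("wrist"); save(c,"w10"); cv2.imwrite("pics/w10z.png",cv2.resize(c["frame"][60:330,180:480,::-1],None,fx=2,fy=2))
for k,X,Y,h,r0 in [("vial_large",.5385,.0185,.048,.0125),("vial_small",.471,.013,.04,.0095)]:
    P=np.array([proj(c,(X+R*np.cos(a),Y+R*np.sin(a),z)) for a in np.linspace(0,6.28,40) for z,R in ((.012,r0),(.012+h-.008,r0),(.012+h,r0-.002))]); print("pred",P.min(0),P.max(0))
    for r in silhouettes("wrist",k)[:1]: print(k,r["p"],r["extent"])
E
```

```text
[0.4709 0.0149 0.2354] [1.799e+02 1.000e-01 9.440e+01] [-0.7 -0.4 -1.2] [ 65.  -5. -66. 105.  -4.  77.   5.]
pred [373.77556684 200.62205468] [404.92964956 232.65159342]
vial_large 0.65 [371.6, 202.7, 401.2, 233.2]
pred [311.76053649 203.24924737] [331.36350073 227.82313049]
vial_small 0.59 [309.8, 202.2, 329.1, 230.2]
```

View pics/w10z.png

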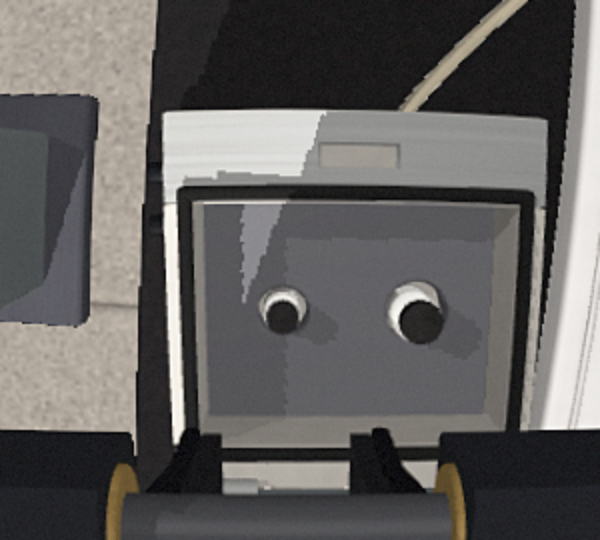

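{"op": "play_rows", "data": {
  "steps": [
    [[0,0,-0.045,0,0,0,0.0],[0,0,-0.045,0,0,0,0.0],[-0.02,0,-0.03,0,0,0,0.0],[-0.045,0,0,0,0,0,0.0],[-0.045,0,0,0,0,0,0.0],[-0.045,0,0,0,0,0,0.0],[-0.04,-0.005,0,0,0,0,0.0],[0,0,0,0,0,0,0.0],[0,0,0,0,0,0,0.0],[0,0,0,0,0,0,0.0]]
  ]
}}

```text
time_s: 19.15
tool_pos: [0.4806, -0.1779, 0.3535]
tool_rot: [-179.9, -0.1, 94.6]
force: [0.5, 0.7, -0.1]
grip_width: 0.0004
grasp_force: 0.0
```

```bash
python3 - <<'E'
from h import *
o=get_obs(); print(o["time_s"],o["tool_pos"].round(4),o["tool_rot"].round(1),o["force"].round(1),o["qpos"].round(),o["grip_width"])
c=cam("wrist"); save(c,"w11"); print(np.linalg.inv(c["view"])[:3,3])
for n in ("panel","wing","panel_edge"):
  for r in silhouettes("wrist",n)[:2]: print(n,r["p"],r["extent"])
cv2.imwrite("pics/w11z.png",c["frame"][40:440,120:620,::-1])
E
```

```text
19.15 [ 0.4806 -0.1779  0.3535] [-1.799e+02 -1.000e-01  9.460e+01] [ 0.5  0.7 -0.1] [ 72.   3. -56.  88.   2.  91.  21.] 0.0004139494082415635
[ 0.47566354 -0.10822463  0.51491332]
panel 0.72 [259.0, 93.8, 486.2, 145.9]
wing 0.83 [348.1, 94.6, 399.3, 142.1]
panel_edge 0.77 [262.3, 94.9, 484.7, 145.1]
```

View pics/w11z.png

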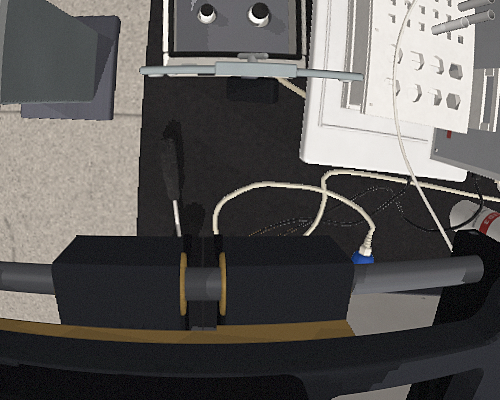

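{"op": "play_rows", "data": {
  "steps": [
    [[0,-0.028,0.02,0,0,0,0.0],[0,0,0.04,0,0,0,0.0],[0,0,0.04,0,0,0,0.0],[0,0,0.038,0,0,0,0.0],[0.03,0,0,0,0,0,0.0],[0.02,0,0,0,0,0,0.0],[0.015,0,0,0,0,0,0.0],[0.015,0,0,0,0,0,0.0],[0.015,0,0,0,0,0,0.0]]
  ]
}}

```text
time_s: 20.25
tool_pos: [0.4459, -0.0866, 0.2175]
tool_rot: [179.9, 0.2, 94.5]
force: [0.7, -1.6, 0.3]
grip_width: 0.0003
grasp_force: 0.6
```

{"op": "play_rows", "data": {
  "steps": [
    [[0.015,0,0,0,0,0,0.0],[0.015,0,0,0,0,0,0.0],[0.015,0,0,0,0,0,0.0],[0.015,0,0,0,0,0,0.0],[0.015,0,0,0,0,0,0.0],[0.01,0,0,0,0,0,0.0]]
  ]
}}

```text
time_s: 20.85
tool_pos: [0.4384, -0.0003, 0.2165]
tool_rot: [-180.0, -0.0, 94.5]
force: [-0.9, 0.0, -0.0]
grip_width: 0.0002
grasp_force: 0.0
```

{"op": "play_rows", "data": {
  "steps": [
    [[0,0.02,-0.04,0,0,0,0.03],[0,0.02,-0.03,0,0,0,0.03],[0,0.02,0,0,0,0,0.03],[0,0,0,0,0,0,0.03],[0,0,0,0,0,0,0.03],[0,0,0,0,0,0,0.03],[0,0,0,0,0,0,0.03],[0,0,0,0,0,0,0.03],[0,0,0,0,0,0,0.03],[0,0,0,0,0,0,0.03],[0,0,0,0,0,0,0.03],[0,0,0,0,0,0,0.03]]
  ]
}}

```text
time_s: 22.05
tool_pos: [0.4984, 0.0023, 0.2866]
tool_rot: [180.0, 0.0, 94.5]
force: [1.1, -0.1, 0.8]
grip_width: 0.0298
grasp_force: 0.0
```

```bash
python3 - <<'E'
from h import *
o=get_obs(); print(o["time_s"],o["tool_pos"].round(4),o["tool_rot"].round(1),o["force"].round(1),o["qpos"].round(),o["grip_width"])
c=cam("wrist"); save(c,"w12"); print(proj(c,(.5,.091,.1)))
for n in ("panel","wing"):
  for r in silhouettes("wrist",n)[:2]:
    print(n,r["p"],r["extent"])
    if n=="wing":
      m=r["pixels"].astype(np.uint8); cn=max(cv2.findContours(m,0,2)[0],key=cv2.contourArea); print(cv2.minAreaRect(cn))
      (b,s,a)=cv2.minAreaRect(cn); B=cv2.boxPoints((b,s,a)); W=np.array([atz(c,p,.108)[:2] for p in B]); print(W.round(4).tolist(),W.mean(0)); 
      e=W-np.roll(W,1,0); e=e[np.argmax(np.linalg.norm(e,axis=1))]; print("len",np.linalg.norm(e),"ang",np.degrees(np.arctan2(e[1],e[0])))
E
```

```text
22.05 [0.4984 0.0023 0.2866] [180.    0.   94.5] [ 1.1 -0.1  0.8] [ 68.   1. -71.  97.   1.  83.   1.] 0.02979372792926765
[331.26191843 124.52365899]
wing 0.6 [310.2, 108.4, 354.0, 145.5]
((328.97979736328125, 126.08551788330078), (18.422592163085938, 48.20091247558594), 46.97493362426758)
[[0.4771, 0.0785], [0.5064, 0.1111], [0.5187, 0.0998], [0.4894, 0.067]] [0.49788842 0.08910347]
len 0.043955414755128465 ang -131.791700309705
wing 0.38 [244.6, 100.7, 418.6, 273.4]
((328.0, 186.5), (173.0, 174.0), 90.0)
[[0.4159, 0.1086], [0.5746, 0.1218], [0.5947, -0.0438], [0.4229, -0.0573]] [0.50199412 0.0323297 ]
len 0.17227020643210503 ang -175.5231442023285
```

{"op": "play_rows", "data": {
  "steps": [
    [[0.044,0.004,0,0,0,0,0.04],[0.044,0.003,0,0,0,0,0.04],[0,0,0.03,0,0,0.15,0.04],[0,0,0.03,0,0,0.15,0.04],[0,0,0.03,0,0,0.15,0.04],[0,0,0.02,0,0,0.15,0.04],[0,0,0,0,0,0.15,0.04],[0,0,0,0,0,0.058,0.04],[0,0,0,0,0,0,0.04],[0,0,0,0,0,0,0.04],[0,0,0,0,0,0,0.04]]
  ]
}}

```text
time_s: 23.3
tool_pos: [0.4987, 0.0906, 0.1766]
tool_rot: [180.0, -0.0, 48.2]
force: [-0.0, 0.4, -0.0]
grip_width: 0.0406
grasp_force: 0.0
```

```bash
cat >> h.py <<'E'
def wing(zt):
    o=get_obs(); print(o["time_s"],o["tool_pos"].round(4),o["tool_rot"].round(1),o["force"].round(1),o["qpos"].round())
    c=cam("wrist"); print("proj tcp",proj(c,o["tool_pos"]))
    for r in silhouettes("wrist","wing")[:1]:
      print(r["p"],r["extent"])
      m=r["pixels"].astype(np.uint8); cn=max(cv2.findContours(m,0,2)[0],key=cv2.contourArea)
      B=cv2.boxPoints(cv2.minAreaRect(cn)); W=np.array([atz(c,p,zt)[:2] for p in B]); print(W.round(4).tolist(),"mid",W.mean(0))
      e=W-np.roll(W,1,0); n=np.linalg.norm(e,axis=1);e=e[np.argmax(n)]; print("size",n.round(4),"ang",np.degrees(np.arctan2(e[1],e[0]))%180)
      R=Ro.from_euler("xyz",o["tool_rot"],degrees=True).as_matrix(); print("tool delta",(R.T@(np.r_[W.mean(0),zt]-o["tool_pos"])).round(4))
    return c
E
python3 - <<'E'
from h import *
c=wing(.108); save(c,"w13")
E
```

```text
23.3 [0.4987 0.0906 0.1766] [180.   -0.   48.2] [-0.   0.4 -0. ] [ 49.  10. -67. 105.   9.  71. -62.]
proj tcp [321.63876931 297.02518071]
0.55 [310.0, 222.5, 338.0, 287.4]
[[0.5091, 0.1126], [0.5204, 0.1026], [0.4905, 0.0684], [0.4786, 0.079]] mid [0.49966426 0.0906673 ]
size [0.0454 0.0152 0.0454 0.016 ] ang 48.83321304284081
tool delta [0.0007 0.0007 0.0686]
```

{"op": "play_rows", "data": {
  "steps": [
    [[0,0,0.03,0,0,0,0.04],[0,0,0.03,0,0,0,0.04],[0,0,0.015,0,0,0,0.04],[0,0,0.007,0,0,0,0.04],[0,0,0,0,0,0,0.03],[0,0,0,0,0,0,0.0],[0,0,0,0,0,0,0.0],[0,0,0,0,0,0,0.0],[0,0,0,0,0,0,0.0],[0,0,0,0,0,0,0.0]]
  ],
  "force": 20
}}

```text
time_s: 24.4
tool_pos: [0.4995, 0.0905, 0.0953]
tool_rot: [179.9, -0.1, 48.1]
force: [1.1, -1.1, 2.6]
grip_width: 0.0122
grasp_force: 19.7
```

{"op": "play_rows", "data": {
  "steps": [
    [[0,0,0,0,0,0.13,0.0],[0,0,0,0,0,0.13,0.0],[0,0,0,0,0,0.13,0.0],[0,0,0,0,0,0.13,0.0],[0,0,0,0,0,0.13,0.0],[0,0,0,0,0,0.11,0.0],[0,0,0,0,0,0,0.0],[0,0,0,0,0,0,0.0],[0,0,0,0,0,0,0.0],[0,0,0,0,0,0,0.0]]
  ]
}}

```text
time_s: 25.4
tool_pos: [0.5, 0.0891, 0.0945]
tool_rot: [179.9, -0.1, 4.6]
force: [4.8, -3.1, -3.9]
grip_width: 0.0118
grasp_force: 20.0
```

{"op": "play_rows", "data": {
  "steps": [
    [[0,0,0.002,0,0,0,0.0],[0,0,0.002,0,0,0,0.0],[0,0,0.002,0,0,0,0.0],[0,0,0,0,0,0,0.0],[0,0,0,0,0,0,0.0]]
  ]
}}

```text
time_s: 25.9
tool_pos: [0.4999, 0.09, 0.089]
tool_rot: [179.9, -0.1, 4.6]
force: [3.5, -3.4, -0.4]
grip_width: 0.0121
grasp_force: 19.9
```

```bash
python3 - <<'E'
from h import *
o=get_obs(); print(o["tool_pos"].round(4),o["tool_rot"].round(2),o["force"].round(1),o["wrist_torque"].round(2),o["qpos"].round())
c=cam("scene"); save(c,"s2"); cv2.imwrite("pics/s2z.png",cv2.resize(c["frame"][170:300,270:410,::-1],None,fx=5,fy=4.5))
E
```

```text
[0.4999 0.09   0.089 ] [ 1.7995e+02 -1.4000e-01  4.6000e+00] [ 3.5 -3.4 -0.4] [-0.57 -0.98 -0.1 ] [  37.   14.  -55.  111.   13.   62. -109.]
```

{"op": "play_rows", "data": {
  "steps": [
    [[0,0,0.002,0,0,0,0.0],[0,0,0.002,0,0,0,0.0],[0,0,0,0,0,0,0.0],[0,0,0,0,0,0,0.0]]
  ]
}}

```text
time_s: 26.35
tool_pos: [0.4999, 0.0904, 0.0856]
tool_rot: [179.9, -0.1, 4.6]
force: [3.1, -1.6, 6.7]
grip_width: 0.0117
grasp_force: 20.0
```

{"op": "play_rows", "data": {
  "steps": [
    [[0,0,0.002,0,0,0,0.0],[0,0,0.001,0,0,0,0.0],[0,0,0,0,0,0,0.0],[0,0,0,0,0,0,0.0]]
  ]
}}

```text
time_s: 26.75
tool_pos: [0.5001, 0.0905, 0.0849]
tool_rot: [179.8, -0.1, 4.6]
force: [-4.5, -3.7, 25.0]
grip_width: 0.0117
grasp_force: 20.0
```

```bash
python3 - <<'E'
from h import *
o=get_obs(); print(o["time_s"],o["tool_pos"].round(4),o["force"].round(1))
c=cam("scene"); w=cam("wrist"); save(w,"w14")
a=cv2.resize(c["frame"][190:300,280:410,::-1],(520,440),interpolation=cv2.INTER_CUBIC); b=cv2.imread("pics/w14.png")[160:400,230:400]; b=cv2.resize(b,(280,440))
cv2.imwrite("pics/c2.png",np.hstack([a,b]))
for n in ("wing","panel"):
    for k in ("scene","wrist"):
        for r in silhouettes(k,n)[:1]: print(n,k,r["p"],r["extent"])
M=np.array([.506,.016]);ax=np.array([np.sin(np.radians(4.5)),-np.cos(np.radians(4.5))]);ay=np.array([-ax[1],ax[0]])
for th in(0,.03,.06):
  for s in(-85,85):
    d=174*np.cos(th); p=M+((85.5-d-8.5)*ax+s*ay)/1000; print(th,s,proj(c,(*p,.0775+.174*np.sin(th))).round(1),proj(c,(*p,.0715+.174*np.sin(th))).round(1))
E
```

```text
26.75 [0.5001 0.0905 0.0849] [-4.5 -3.7 25. ]
wing wrist 0.72 [308.2, 255.9, 339.2, 353.9]
panel scene 0.77 [293.2, 210.1, 383.9, 267.6]
panel wrist 0.72 [266.7, 119.8, 597.4, 372.1]
0 -85 [337.8 263. ] [337.8 264.9]
0 85 [289.2 232. ] [289.2 233.8]
0.03 -85 [337.9 261.3] [337.8 263.2]
0.03 85 [289.1 230.3] [289.2 232.2]
0.06 -85 [338.  259.6] [338.  261.5]
0.06 85 [289.2 228.7] [289.2 230.6]
```

View pics/c2.png

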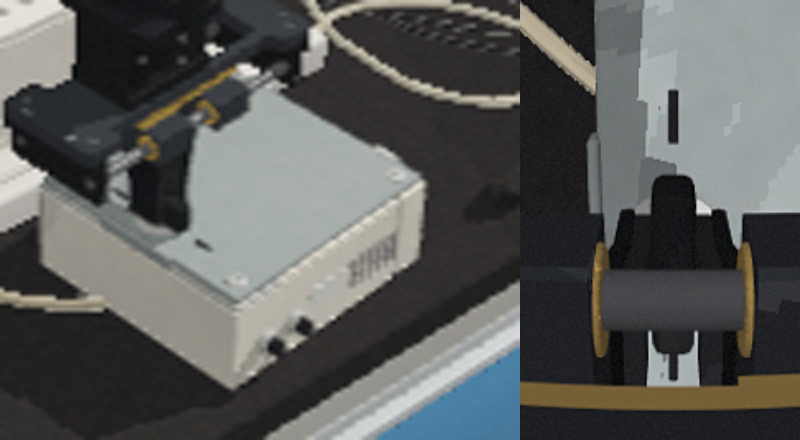

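{"op": "play_rows", "data": {
  "steps": [
    [[0,0,0,0,0,0,0.0],[0,0,0,0,0,0,0.0],[0,0,0,0,0,0,0.0],[0,0,0,0,0,0,0.0],[0,0,0,0,0,0,0.0]]
  ]
}}

```text
time_s: 27.55
tool_pos: [0.5001, 0.0905, 0.0849]
tool_rot: [179.8, -0.1, 4.6]
force: [-3.4, -4.3, 25.9]
grip_width: 0.0117
grasp_force: 20.0
```

Stable at 26 N, with the panel flush and the wing in line with the ridges, so I'm handing in.

```bash
python3 -c "
from cell import sign_off
print(sign_off())"
```

```text
the job is handed in; nothing more can be done
None
```

The job is handed in: both vials are upright in their wells, and the panel is shut with the wing in line with the ridges. The arm is holding it pressed home with about 26 N, so you can run in the corner screws.

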